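# Index the rotary caddy and put the tape measure away

## Robot

A 6-joint arm with a two-finger parallel gripper is mounted at the origin on a cart in front of the work surface, level with it; the furniture and walls round the work are solid. World frame = base frame: x ahead of the robot, y to its left, z up, the work surface at z = 0. Lengths are in m, angles in rad, forces in N, time in s.
With the tool pointing down it reaches from about 0.375 to 0.9 m from the base axis. Payload 3.1 kg.
Tool frame: the origin (TCP) lies midway between the tips of the shut fingers; the grasp point (between the pads) lies robot.grip_depth behind it (robot.grip_depth is the distance from the TCP to the grasp point, in m); z points along the fingers, y is the line along which they close (so a half turn about z gives the same grasp; the last joint's range is limited). The gripper opens to 87 mm and grips with 3 to 60 N. Pads are 19 mm wide; open, the fingers measure 117 mm over their backs; the gripper's body (75 mm by 190 mm) begins 51 mm behind the grasp point.
Start: joints at [1.167, 0.527, 1.433, -0, 1.181, -0.178], TCP at [0.139, 0.609, 0.223] pointing down, gripper open.
Joint ranges: [-3.08, 3.08], [-0.75, 2.2], [0.22, 2.44], [-1.43, 4.57], [0, 2.65], [-2.85, 2.85]. Speed limits (rad/s): [2.79, 2.79, 3.14, 3.14, 3.14, 3.14].

## Interface

Orientations are given as a unit quaternion [x, y, z, w].
In Python, from rig import robot gives the robot as it stands.
- The arm moves only by the tool advance, called after "Request:" as name([rows], argument=value, ...), one row to a line, values as JSON. Schema: {"type":"object","properties":{"deltas":{"type":"array","items":{"type":"object","properties":{"trans":{"type":"array","items":{"type":"number"},"minItems":3,"maxItems":3},"twist":{"type":"number"}},"additionalProperties":false},"minItems":1,"maxItems":20},"jaw":{"type":"number"},"clamp_n":{"type":"number"},"only":{"type":"string"},"quiet":{"type":"boolean"},"lines":{"type":"string"}},"required":["deltas"],"additionalProperties":false}. deltas is a list of rows, 1 to 20 of them, each an object with the fields trans (a list: dx, dy, dz in m), twist (a turn about the tool's z in rad); a field left out counts as zero; each row shifts and turns the commanded pose from where the row before left it, along the tool's axes as they then stand; what a row does not reach is not made up. A row lasts 1/12 s, in which the tool goes at most 0.0417 m and 0.125 rad, less where a joint would pass 70% of its speed; a pose out of reach is approached as far as the arm can. jaw is the finger opening in m, set as the call begins (left out keeps the last). The fingers move at their own pace and stop on an object; clamp_n is the grip in N (left out, the last holds). Time passes only in rows, so rows that do not move let the fingers close. The tool returns the time, the measured TCP pose, the force, the opening and the grip force at its end. only (a regular expression) keeps the lines of the reply that match it, lines (a string "A,B") keeps lines A to B, and quiet returns only ok. Input that does not fit is refused with a message, and nothing moves.
- robot.get_obs(): the state, without advancing time (a new reading comes with each control period).
- robot.camera(name): name is "scene" or "top" or "wrist"; returns a dict with "img" (480x640x3 uint8, red, green, blue), "fx", "fy", "cx", "cy" (pixels), "k1" (the pictures are not rectified: a ray, as slopes to the right and down, at radius r is drawn at 1 + k1 r^2 times it, then the intrinsics apply), "xyz" and "attitude" of the camera in the world. Camera axes: x right, y down, z forward; pixel columns grow to the right and rows downward; lengths in m; the calibration is good to about 2 mm. A picture is of the moment at which its call begins. There is no depth.
- robot.hand_in(): hands the job in; it is judged then, once.
The state is a dict: "time": time; "q": joint angles; "joint_velocities": joint speeds; "joint_torque": joint torques, N m; "position": TCP position; "tool_rot": TCP orientation; "ft_force": force on the tool from outside, world axes, zero at the start; "moment": the same for the moment, N m; "grip_width": finger opening in m; "grip_force": force on a finger pad.
Only numpy, scipy, OpenCV 4.12 (cv2) and the standard library are available. Lean on these libraries where they do the work, as an engineer would, in place of code of your own. Each camera call takes 0.05 s, during which the arm holds its last target. There are 200 camera calls.

## Task

Turn the rotary caddy, which has a black handle on its disc, until the empty tray stands at the red index block and the detent there has clicked in. Only then pick up the yellow tape measure and set it down, not drop it, upright inside that tray, standing on the tray floor, with the caddy still in its detent. Leave the sanding block, the blue pliers and the calliper where they are.

Things in the scene. Friction and masses are not known exactly. Their poses are not given: they have to be found in the camera images.
- caddy (a joint): Angle (rad) of the turning blue disc (260 mm across, its top 45 mm above the bench), growing anticlockwise from above. At 0, and equally at 6.283, the empty tray stands at the red index block. It turns either way between -1.5 and 7.8, and starts between 0.9 and 5.4. Light friction (about 1 N at the handle) keeps it where it is left. Detents every 2.094 rad; only 0 / 6.283 is the right one.
- handle_grip (a point): Middle of the black handle's grip, upright on the disc 98 mm from the axis, straight across the axis from the empty tray. The grip is a smooth round sleeve, 24 to 26 mm in diameter, from 73 to 130 mm above the bench, that spins freely on its pin, so the hand need not turn with the disc. This point is 105 mm above the bench, z up.
- pivot (a point): The caddy's axis at the height of the disc's top (45 mm above the bench), fixed to the base. Its -x axis points to the red index block, roughly towards the robot. 60 degrees either side of the handle two round pots with nuts in them, peach and white, are fixed on the disc: up to 91 mm across, centres 78 mm from the axis, rims 90 mm above the bench. The hub's top is at 59 mm.
- pointer (a point): Top of the red index block (18 x 16 x 40 mm) on the fixed base, 148 mm from the axis, 50 mm above the bench.
- tray_floor (a point): Centre of the floor of the empty aluminium tray on the disc, 88 mm from the axis, 47 mm above the bench; turns with the disc. Inside, it measures 52 mm along x (radial) and 96 mm along y (tangential); walls 4 mm thick and 13 mm high above this floor; z up. A red dash lies on the disc between tray and rim.
- tape_measure: Yellow and black tape measure, about 200 to 340 g, standing on its edge, 36 mm thick (x), 79 mm long (y), 62 mm tall (z). Origin at the centre of its underside, z up. The solid case spans x -16 to 18 mm and y -27 to 39 mm; the rest at -y is the thin tape end near the bench. It fits the tray with its length along the tray's y, either way round.
- sanding_block: Brown sanding block, 60 x 95 x 34 mm, lying on the bench; bystander, origin at the centre of its underside.
- pliers_blue: Pliers with blue handles, 59 x 182 x 16 mm, lying on the bench; bystander, origin at the centre of the underside.
- calliper: Grey calliper, 66 x 190 x 14 mm, lying on the bench; bystander, origin at the centre of the underside.
- detent_seat (a point): Brass roller at the rear of the base, 39 mm above the bench, pressed by a spring against the rim. At each detent angle (0, 2.094, 4.189, 6.283) it drops between two lugs on the rim: within about 0.04 rad it pulls the disc in to the exact angle and holds it; from about 0.15 to 0.06 rad before, and on leaving, the lugs resist with about 4 to 7 N at the handle.
- carton_corner (a point): Near left top corner of a fixed open cardboard carton, an obstacle on the right of the bench: from here it reaches 270 mm back (+x) and 430 mm to the right (-y), and down to the bench; 190 mm tall. Pass in front of it or above it. A wall shelf hangs about 0.6 m above the back of the bench, from 0.75 m in front of the robot.

How it is judged:
On the way:
1. the caddy stands still in the detent with the empty tray at the red index block, the tape measure not yet brought to the tray ((value of joint caddy between -0.035 and 0.035 rad or value of joint caddy between 6.248 and 6.318 rad) and velocity of joint caddy between -0.05 and 0.05 rad/s and horizontal distance between tape_measure and tray_floor above 0.1 m), for 0.2 s.
At the end, for the whole second after the job is handed in: The caddy rests in its detent with the tray at the red index block (within 0.035 rad), and the tape measure is at rest inside the tray: its underside on the tray floor within 4 mm, its origin within 14 mm (across) and 24 mm (along) of the tray's centre, upright within 0.1 rad, released ((value of joint caddy between -0.035 and 0.035 rad or value of joint caddy between 6.248 and 6.318 rad) and z of tape_measure in the frame of tray_floor between -0.004 and 0.004 m and x of tape_measure in the frame of tray_floor between -0.014 and 0.014 m and y of tape_measure in the frame of tray_floor between -0.024 and 0.024 m and angle between tape_measure's own z axis and vertical below 0.1 rad and linear speed of tape_measure below 0.02 m/s); the robot touches nothing.
It fails at once if the tape measure is dropped (falls faster than 0.6 m/s out of the fingers) (contact force between the fingers and tape_measure below 0.1 N and linear speed of tape_measure above 0.6 m/s).
It fails at once if the sanding block is moved by more than 30 mm (distance of sanding_block from where it was at the start of the episode above 0.03 m).
It fails at once if the pliers are moved by more than 30 mm (distance of pliers_blue from where it was at the start of the episode above 0.03 m).
It fails at once if the calliper is moved by more than 30 mm (distance of calliper from where it was at the start of the episode above 0.03 m).
It also fails if it takes over 58 s, if anything falls off the work surface, if the arm or the gripper's body presses on something with over 40 N, if the wrist force passes 120 N, or if a joint passes its speed limit or range.

## Working session

There is one attempt and no reset: what is moved stays moved. The work goes in short steps, Python scripts to look and compute and a tool call to move; the robot and the scene stay as the last step left them, time stands still between calls to the robot, and variables do not carry over. Pictures are saved under pics/ and viewed, at most 12 in all, crops included, and the job is handed in when it is done.

```bash
ls; mkdir -p pics
```

Create h.py:
```python
import numpy as np, cv2
from scipy.spatial.transform import Rotation as R
from rig import robot
def cam(n):
    c=robot.camera(n); return c
def rot(c):
    a=np.array(c["attitude"],float); return R.from_quat(a).as_matrix() if a.size==4 else a.reshape(3,3)
def ray(c,u,v):
    K=np.array([[c["fx"],0,c["cx"]],[0,c["fy"],c["cy"]],[0,0,1]])
    p=cv2.undistortPoints(np.array([[[u,v]]],float),K,np.array([c["k1"],0,0,0.]))[0,0]
    # note: the k1 model matches opencv
    return np.array(c["xyz"],float), rot(c)@np.array([p[0],p[1],1])
def plane(c,u,v,z):
    o,d=ray(c,u,v); return o+d*(z-o[2])/d[2]
def proj(c,P):
    p=rot(c).T@(np.array(P)-np.array(c["xyz"])); s=p[:2]/p[2]; s=s*(1+c["k1"]*(s@s))
    return np.array([c["fx"]*s[0]+c["cx"],c["fy"]*s[1]+c["cy"]])
def cross(c1,p1,c2,p2):
    o1,d1=ray(c1,*p1);o2,d2=ray(c2,*p2)
    t=np.linalg.lstsq(np.c_[d1,-d2],o2-o1,rcond=None)[0]
    a,b=o1+t[0]*d1,o2+t[1]*d2
    return (a+b)/2,np.linalg.norm(a-b)
```

Run:
```python
from h import *
import pickle
for n in ("scene","top"):
    c=cam(n); pickle.dump(c,open(f"{n}0.pkl","wb")); cv2.imwrite(f"pics/{n}0.png",c["img"][:,:,::-1]); print(n,{k:v for k,v in c.items() if k!="img"})
print(robot.get_obs(), robot.grip_depth)
```

```text
pics
rig.py
scene {'fx': 483.9283443419145, 'fy': 483.9283443419145, 'cx': 312.59626551556505, 'cy': 235.07649506349128, 'k1': -0.09377871933243104, 'xyz': array([-0.1374905 , -0.78123834,  0.7150209 ]), 'attitude': array([ 0.8112079 , -0.30618116,  0.18195858, -0.46377356])}
top {'fx': 551.1175906486351, 'fy': 551.1175906486351, 'cx': 311.49263066569637, 'cy': 239.544374188254, 'k1': -0.12809396995001732, 'xyz': array([ 0.43302296, -0.03492952,  1.54528357]), 'attitude': array([-0.69860771,  0.71449554, -0.02595853,  0.02774078])}
{'time': 0.1, 'q': array([ 1.16752948e+00,  5.28393118e-01,  1.43376480e+00, -1.51702935e-05,
        1.18140754e+00, -1.78514766e-01]), 'joint_velocities': array([-0.00127669, -0.0011456 , -0.00309943, -0.00119455, -0.00054909,
        0.00084335]), 'joint_torque': array([-2.16767953e-04, -4.40986204e+01, -1.77151090e+01,  6.34800363e-02,
        5.34287898e-02, -6.33944524e-05]), 'position': array([0.13901242, 0.60866908, 0.22166024]), 'tool_rot': array([ 1.12136745e-01,  9.93692295e-01, -9.46973048e-04, -2.76185700e-04]), 'ft_force': array([ 0.7757172 , -0.99532701,  0.23898747]), 'moment': array([-0.00176284, -0.00865197, -0.04560508]), 'grip_force': 0.0, 'grip_width': 0.08746086859032015} 0.0187
```
View pics/top0.png

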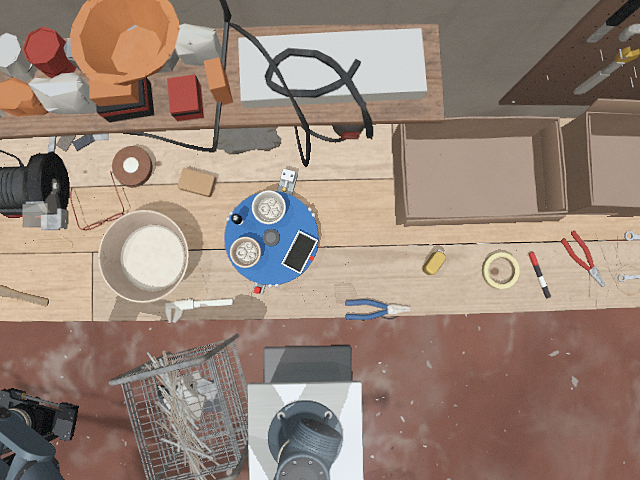

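View pics/scene0.png

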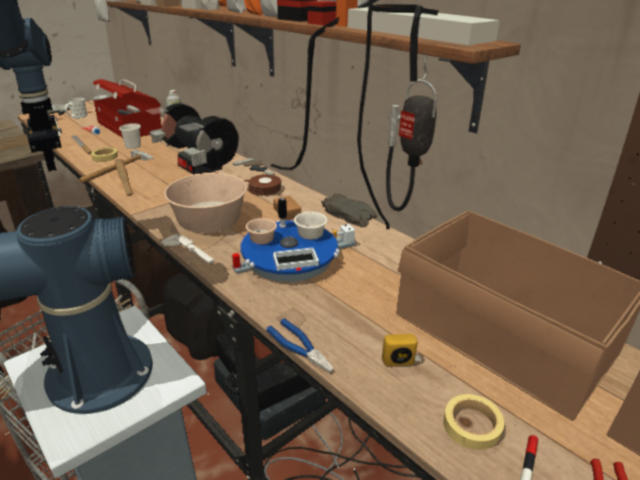

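The top view shows the disc at about (271,238), the index block at (258,289), and the tray at (300,252) with its red dash at (312,258). The handle is at (236,218), the roller at (289,178) and the tape measure at (434,262). Pliers are near (370,309), calliper near (200,305), sanding block near (197,180). The scene view shows the same things: disc (290,250), index block (237,261), handle (283,208), tape measure (400,350).

Create m.py:
```python
from h import *
import sys
def blobs(c,lo,hi,box,amin=6):
    hsv=cv2.cvtColor(c["img"],cv2.COLOR_RGB2HSV); m=cv2.inRange(hsv,np.array(lo),np.array(hi))
    k=np.zeros_like(m); x0,y0,x1,y1=box; k[y0:y1,x0:x1]=m[y0:y1,x0:x1]
    cs=cv2.findContours(k,cv2.RETR_EXTERNAL,cv2.CHAIN_APPROX_NONE)[0]
    return sorted([q for q in cs if cv2.contourArea(q)>=amin],key=cv2.contourArea,reverse=True)
def cen(q):
    m=cv2.moments(q); return np.array([m["m10"],m["m01"]])/m["m00"]
```

Run:
```python
from m import *
import pickle
t=pickle.load(open("top0.pkl","rb")); s=pickle.load(open("scene0.pkl","rb"))
for n,c,box in (("top",t,(210,160,340,310)),("scene",s,(220,180,370,290))):
    for nm,lo,hi in (("blue",(100,130,60),(125,255,255)),("red",(0,150,80),(6,255,255)),("red2",(174,150,80),(180,255,255)),("black",(0,0,0),(180,255,45))):
        for q in blobs(c,lo,hi,box,4)[:4]: print(n,nm,cen(q).round(1),cv2.contourArea(q),cv2.boundingRect(q))
for n,c,box in (("top",t,(410,235,460,290)),("scene",s,(370,320,430,375))):
    for q in blobs(c,(20,120,80),(32,255,255),box)[:2]: print(n,"yel",cen(q).round(1),cv2.minAreaRect(q),cv2.boundingRect(q))
# disc ellipse via convex hull, top view
q=blobs(t,(100,130,60),(125,255,255),(210,160,340,310))[0]
e=cv2.fitEllipse(cv2.convexHull(q)); print(e, plane(t,*e[0],.045))
for n,c,b in (("t",t,(215,165,335,300)),("ty",t,(405,225,465,295)),("s",s,(225,185,365,285)),("sy",s,(370,320,440,380))):
    x0,y0,x1,y1=b; cv2.imwrite(f"pics/_{n}.png",cv2.resize(c["img"][y0:y1,x0:x1,::-1],(400,300),interpolation=cv2.INTER_CUBIC))
a=[cv2.imread(f"pics/_{n}.png") for n in ("t","ty","s","sy")]
cv2.imwrite("pics/crop0.png",np.vstack([np.hstack(a[:2]),np.hstack(a[2:])]))
```

```text
top blue [265.9 240.8] 4775.5 (225, 191, 94, 94)
top blue [314.4 250.2] 25.5 (311, 242, 7, 15)
top red [257.2 289.6] 27.0 (254, 287, 7, 6)
top red [310.9 257.7] 6.5 (309, 256, 5, 4)
top black [305.2 162.5] 27.5 (302, 160, 7, 7)
top black [238.2 220.3] 24.5 (234, 215, 8, 9)
top black [291. 265.] 5.0 (285, 255, 15, 16)
scene blue [290.1 251.5] 2992.0 (241, 221, 97, 53)
scene red [235.9 259.8] 79.5 (232, 253, 8, 15)
scene black [281.9 208.8] 108.0 (278, 200, 9, 18)
scene black [294.8 257.9] 101.5 (279, 255, 33, 7)
scene black [367.6 183.9] 12.0 (365, 180, 5, 11)
top yel [430.9 265.6] ((433.87030029296875, 262.6783752441406), (13.674991607666016, 24.7767333984375), 36.02737808227539) (423, 252, 22, 22)
scene yel [398.2 345.5] ((399.5, 349.5), (31.0, 33.0), 90.0) (383, 334, 34, 32)
((271.0965576171875, 237.54641723632812), (92.87960052490234, 93.73616027832031), 32.73152542114258) [0.55521329 0.07784711 0.045     ]
```

View pics/crop0.png

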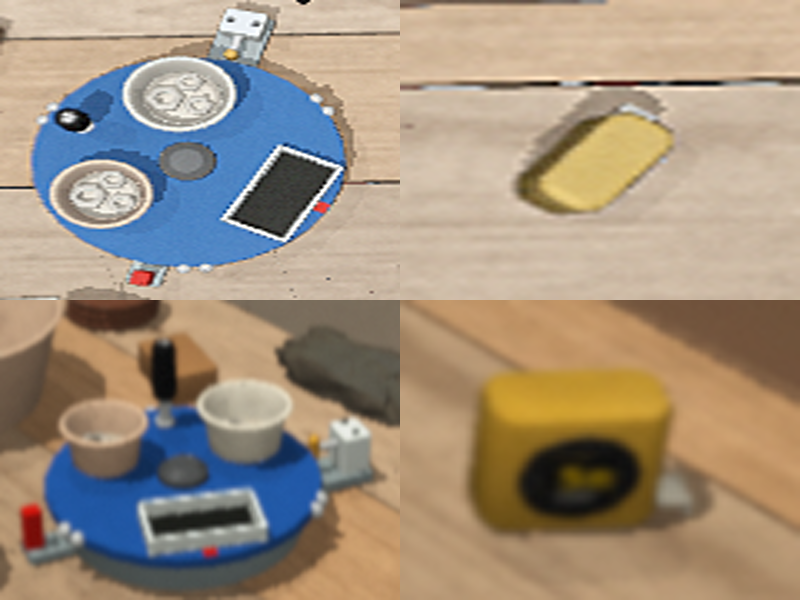

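The crops show the hub at top pixel (271,237), tray centre (300,252), handle top (236.6,218.5) and index top (257.6,289.7). In the scene view the handle top is at (282,199). The tape measure's tape end points up and right in the top view, towards -y/+x.

Run:
```python
from m import *
import pickle
t=pickle.load(open("top0.pkl","rb")); s=pickle.load(open("scene0.pkl","rb"))
# disc ellipse scene
q=blobs(s,(100,130,60),(125,255,255),(220,180,370,290))[0]
piv=plane(t,271.1,237.4,.050); piv[2]=.045
print("hub two-view",cross(t,(271.1,237),s,(225+182/2.857,185+168/3)))
print("piv",piv)
ptr=plane(t,257.4,289.7,.05); print("ptr",ptr, cross(t,(257.4,289.7),s,(225+31/2.857,185+207/3)), np.linalg.norm((ptr-piv)[:2]))
tr=plane(t,299.9,251.9,.055); dash=plane(t,311.4,257.9,.045)
print("tray",tr,np.linalg.norm((tr-piv)[:2]),cross(t,(299.9,251.9),s,(225+203/2.857,185+222/3)))
# handle: two view of top
H,e=cross(t,(236.4,218.2),s,(281.7,200.5)); print("handle",H,e,np.linalg.norm((H-piv)[:2]))
a=lambda v:np.arctan2(v[1],v[0])
ap=a(ptr-piv)
for v,n in ((tr,"tray"),(dash,"dash")): print(n,(a(v-piv)-ap)%(2*np.pi))
print("handle",(a(H-piv)+np.pi-ap)%(2*np.pi),"ptr dir",ap)
# tape measure top face corners
print("tape", cross(t,(433.9+1.2,262.7-1.2),s,(225*0+370+573/400*70-0*1, 320+ (385-300)/5)))
for z in (.0,.06): print(z,plane(t,435,261.5,z))
for nm,p in dict(pl1=(346,302),pl2=(410,310),cal1=(166,312),cal2=(232,302),sand=(197,180),bowl=(189,255)).items(): print(nm,plane(t,*p,.01).round(3))
print("carton",plane(t,397,222,.19), proj(t,(.5,.08,.045)))
```

```text
hub two-view (array([0.55509354, 0.07786724, 0.05367835]), np.float64(0.0022919669390210583))
piv [0.55520597 0.07745517 0.045     ]
ptr [0.41392247 0.11713799 0.05      ] (array([0.41324142, 0.11737159, 0.05246006]), np.float64(0.0017184871542876886)) 0.14675065257861053
tray [ 5.13643829e-01 -3.07221599e-04  5.50000000e-02] 0.08817256909223468 (array([ 5.13665491e-01, -1.76141977e-04,  5.27702207e-02]), np.float64(0.00025350762810990814))
handle [0.60004062 0.16170683 0.12759266] 0.0021775691346917502 0.09543839489355742
tray 1.3537683979192128
dash 1.3531123895885013
handle 1.3555782147644053 ptr dir 2.8677739727722416
tape (array([ 0.51466559, -0.41862001,  0.07871831]), np.float64(0.1320227511161901))
0.0 [ 0.48070496 -0.37920278  0.        ]
0.06 [ 0.47885358 -0.3658354   0.06      ]
pl1 [ 0.374 -0.124  0.01 ]
pl2 [ 0.347 -0.302  0.01 ]
cal1 [0.356 0.379 0.01 ]
cal2 [0.381 0.193 0.01 ]
sand [0.727 0.289 0.01 ]
bowl [0.514 0.313 0.01 ]
carton [ 0.57501578 -0.24556046  0.19      ] [270.6533709  257.74774059]
```

Create d.py:
```python
from h import *
import sys
o=robot.get_obs(); M=R.from_quat(o["tool_rot"]).as_matrix(); g=np.array([float(v) for v in sys.argv[1:4]])
y=np.arctan2(M[1,1],M[0,1]); print("t",o["time"],"pos",o["position"].round(4),"yang",y.round(3),"F",np.round(o["ft_force"],1),"w",round(o["grip_width"],4))
print("delta tool",(M.T@(g-o["position"])).round(4),"turn",[-((float(sys.argv[4])-y+k) ) for k in (0,)] if len(sys.argv)>4 else "")
```

```text
(no output)
```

Request:
advance([
  {"trans": [-0.0323,-0.0195,0]},
  {"trans": [-0.0323,-0.0195,0]},
  {"trans": [-0.0323,-0.0195,0]},
  {"trans": [-0.0323,-0.0195,0]},
  {"trans": [-0.0323,-0.0195,0]},
  {"trans": [-0.0323,-0.0195,0]},
  {"trans": [-0.0323,-0.0195,0]},
  {"trans": [-0.0323,-0.0195,0]},
  {"trans": [-0.0323,-0.0195,0]},
  {"trans": [-0.0323,-0.0195,0]},
  {"trans": [-0.0323,-0.0195,0]},
  {"trans": [-0.0323,-0.0195,0]},
  {"trans": [-0.0323,-0.0195,0]},
  {"trans": [-0.0323,-0.0195,0]},
  {"trans": [-0.0323,-0.0195,0]},
  {"trans": [-0.0323,-0.0195,0]},
  {"trans": [-0.0323,-0.0195,0]},
], jaw=0.087)

```text
time: 1.52
position: [0.6014, 0.1621, 0.2221]
tool_rot: [0.112, 0.994, -0.0, -0.001]
ft_force: [0.5, 0.5, 0.3]
grip_width: 0.0867
grip_force: 0.0
```

Request:
advance([
  {"twist": -0.12},
  {"twist": -0.12},
  {"twist": -0.12},
  {"twist": -0.12},
  {"twist": -0.12},
  {"twist": -0.12},
  {"twist": -0.12},
  {"twist": -0.12},
  {"twist": -0.12},
  {"twist": -0.12},
  {"twist": -0.11},
  {},
  {},
])

```text
time: 2.6
position: [0.6003, 0.1637, 0.2221]
tool_rot: [-0.515, 0.857, 0.0, -0.0]
ft_force: [-0.3, -0.2, -0.4]
grip_width: 0.0871
grip_force: 0.0
```

```bash
python3 d.py 0.601 0.163 0.097 2.651
```

Run:
```python
from m import *
c=cam("wrist"); cv2.imwrite("pics/w1.png",c["img"][:,:,::-1]); print(c["xyz"],proj(c,(.601,.163,.128)))
import pickle; pickle.dump(c,open("w1.pkl","wb"))
```

```text
t 2.6 pos [0.6003 0.1637 0.2221] yang 2.653 F [-0.3 -0.2 -0.4] w 0.0871
delta tool [ 0.0002 -0.001   0.1251] turn [np.float64(0.0020986330880159443)]
[0.57007067 0.10261147 0.38389941] [315.82901079 242.34081292]
```

View pics/w1.png

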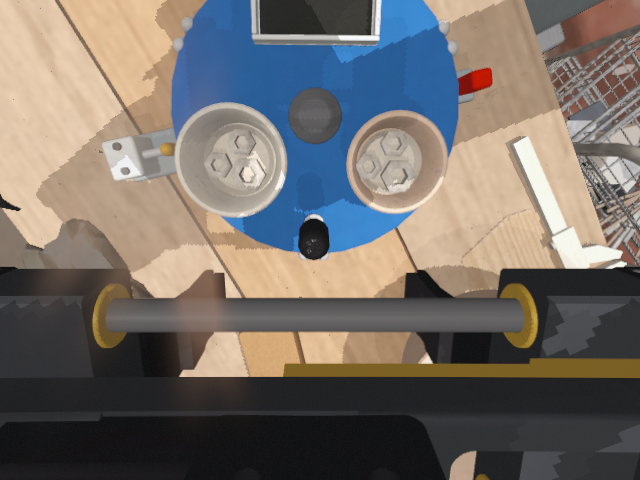

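The wrist view shows the handle top at (314,242), against a prediction of (316,242), so it lies centred between the fingers. I'll descend and grip.

Request:
advance([
  {"trans": [0,0,0.025]},
  {"trans": [0,0,0.025]},
  {"trans": [0,0,0.025]},
  {"trans": [0,0,0.025]},
  {"trans": [0,0,0.015]},
  {"trans": [0,0,0.01]},
  {},
])

```text
time: 3.23
position: [0.599, 0.1635, 0.0951]
tool_rot: [-0.516, 0.857, 0.001, -0.002]
ft_force: [-0.5, -0.1, -0.2]
grip_width: 0.0871
grip_force: 0.0
```

Request:
advance([
  {},
  {},
  {},
  {},
  {},
  {},
  {},
  {},
], jaw=0, clamp_n=25)

```text
time: 3.9
position: [0.6007, 0.1637, 0.0977]
tool_rot: [-0.516, 0.856, -0.0, 0.0]
ft_force: [0.2, 0.7, -0.1]
grip_width: 0.0418
grip_force: 0.0
```

Request:
advance([
  {},
  {},
  {},
  {},
  {},
  {},
])

```text
time: 4.4
position: [0.6008, 0.1636, 0.0975]
tool_rot: [-0.516, 0.856, -0.0, 0.0]
ft_force: [1.0, -1.1, -0.7]
grip_width: 0.0243
grip_force: 25.0
```

Request:
advance([
  {"trans": [0.0003,-0.0078,0],"twist": 0.08},
  {"trans": [0.0003,-0.0078,0],"twist": 0.08},
  {"trans": [0.0003,-0.0078,0],"twist": 0.08},
  {"trans": [0.0003,-0.0078,0],"twist": 0.08},
  {"trans": [0.0003,-0.0078,0],"twist": 0.08},
  {"trans": [0.0003,-0.0078,0],"twist": 0.08},
  {"trans": [0.0003,-0.0078,0],"twist": 0.08},
  {"trans": [0.0003,-0.0078,0],"twist": 0.08},
  {},
])

```text
time: 5.15
position: [0.6429, 0.1179, 0.0975]
tool_rot: [-0.22, 0.976, -0.001, -0.001]
ft_force: [-0.6, -2.3, 1.6]
grip_width: 0.0242
grip_force: 25.0
```

```bash
python3 d.py 0.6495 0.051 0.097 1.297
```

Run:
```python
from h import *
o=robot.get_obs();p=o["position"]-[0.5552,0.0775,0];print(np.hypot(*p[:2]),np.arctan2(p[1],p[0])+.274)
```

```text
t 5.15 pos [0.6429 0.1179 0.0975] yang 2.014 F [-0.6 -2.3  1.6] w 0.0242
delta tool [ 0.0227 -0.0633  0.0006] turn [np.float64(0.7170909649744781)]
0.0965426768333167 0.7060803797478228
```

Request:
advance([
  {"trans": [0.0003,-0.0078,0],"twist": 0.08},
  {"trans": [0.0003,-0.0078,0],"twist": 0.08},
  {"trans": [0.0003,-0.0078,0],"twist": 0.08},
  {"trans": [0.0003,-0.0078,0],"twist": 0.08},
  {"trans": [0.0003,-0.0078,0],"twist": 0.08},
  {"trans": [0.0003,-0.0078,0],"twist": 0.08},
  {"trans": [0.0003,-0.0078,0],"twist": 0.08},
  {"trans": [0.0001,-0.005,0],"twist": 0.05},
  {"trans": [0.0001,-0.005,0],"twist": 0.05},
  {"trans": [0.0001,-0.005,0],"twist": 0.05},
  {},
  {},
  {},
])

```text
time: 6.23
position: [0.647, 0.0539, 0.0975]
tool_rot: [0.131, 0.991, 0.001, -0.003]
ft_force: [-4.1, 5.4, 2.9]
grip_width: 0.024
grip_force: 25.0
```

Run:
```python
from m import *
o=robot.get_obs();p=o["position"]-[0.5552,0.0775,0];print(o["ft_force"],np.hypot(*p[:2]),np.arctan2(p[1],p[0])+.274)
```

```text
[-4.07802136  5.44508261  2.88577666] 0.09473772408608643 0.022420307593449817
```

Request:
advance([
  {"trans": [0,-0.0015,0]},
  {"trans": [0,-0.0015,0]},
  {},
  {},
  {},
])

```text
time: 6.65
position: [0.6463, 0.0517, 0.0975]
tool_rot: [0.131, 0.991, 0.002, -0.003]
ft_force: [-3.5, 5.1, 4.2]
grip_width: 0.0243
grip_force: 25.0
```

Run:
```python
from m import *
o=robot.get_obs();p=o["position"]-[0.5552,0.0775,0];print(np.hypot(*p[:2]),np.arctan2(p[1],p[0])+.274)
c=cam("top"); print(c["img"].shape)
x0,y0,x1,y1=215,165,335,300; cv2.imwrite("pics/t2.png",cv2.resize(c["img"][y0:y1,x0:x1,::-1],(480,540),interpolation=cv2.INTER_CUBIC))
for q in blobs(c,(0,150,80),(6,255,255),(210,160,340,310),3): print(cen(q))
```

```text
0.09465906438522015 -0.0021362183354846076
(480, 640, 3)
```

View pics/t2.png

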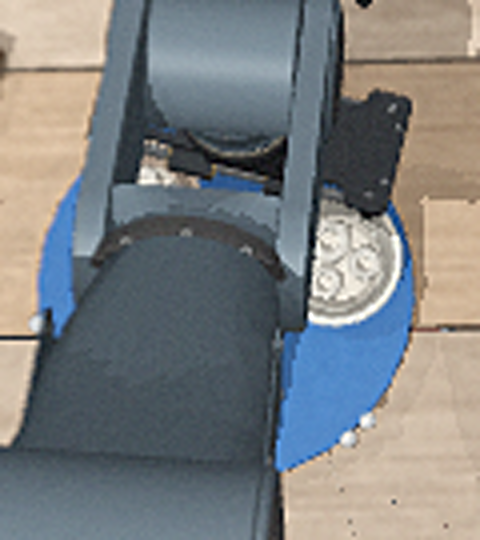

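The arm hides the tray and index block; the lug pair shows at top pixel (304,272). I'll measure with that and the wrist view.

Run:
```python
from m import *
import pickle
t=pickle.load(open("top0.pkl","rb"))
piv=np.array([.5552,.0775]);ap=2.868
L=plane(t,215+357.5/4,165+429.5/4,.04)[:2]-piv
print("lug",np.hypot(*L),(np.arctan2(L[1],L[0])-ap)%(2*np.pi), np.pi/3)
c=cam("wrist"); cv2.imwrite("pics/w2.png",c["img"][:,:,::-1])
cs=[q for lo,hi in (((0,150,80),(6,255,255)),((174,150,80),(180,255,255))) for q in blobs(c,lo,hi,(0,0,640,300),4)]
for q in cs:
    u=cen(q)
    for z in (.045,.05):
        P=plane(c,*u,z)[:2]-piv; print(u.round(1),cv2.contourArea(q),z,np.hypot(*P).round(4),((np.arctan2(P[1],P[0])-ap+1)%(2*np.pi)-1).round(4))
print(proj(c,(*piv,.059)))
```

```text
lug 0.13126247697990504 1.0134320380447495 1.0471975511965976
[318.81693609  90.95795768]
```

View pics/w2.png

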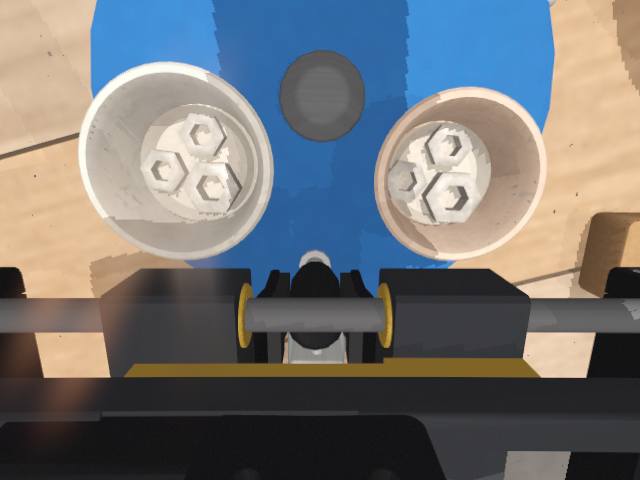

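The wrist view shows the handle still between the fingers, with the detent bracket directly beyond it at (316,345). I'll release, lift and verify.

Request:
advance([
  {},
  {},
  {},
  {},
  {},
  {},
  {},
  {},
], jaw=0.087)

```text
time: 7.42
position: [0.6488, 0.0484, 0.0975]
tool_rot: [0.132, 0.991, -0.0, 0.0]
ft_force: [0.3, -0.0, -0.6]
grip_width: 0.0695
grip_force: 0.0
```

Request:
advance([
  {"trans": [0,0,-0.025]},
  {"trans": [0,0,-0.03]},
  {"trans": [0,0,-0.03]},
  {"trans": [0,0,-0.03]},
  {"trans": [0,0,-0.03]},
  {},
  {},
])

```text
time: 8.0
position: [0.65, 0.0484, 0.2452]
tool_rot: [0.132, 0.991, 0.0, 0.003]
ft_force: [0.0, -0.5, -0.2]
grip_width: 0.0869
grip_force: 0.0
```

Run:
```python
from m import *
import pickle
s=cam("scene"); pickle.dump(s,open("s3.pkl","wb")); cv2.imwrite("pics/s3.png",cv2.resize(s["img"][170:300,200:400,::-1],(800,520),interpolation=cv2.INTER_CUBIC))
piv=np.array([.5552,.0775]);ap=2.868
for q in blobs(s,(0,150,80),(8,255,255),(200,180,370,300),3):
    u=cen(q); P=plane(s,*u,.045)[:2]-piv; print(u,cv2.contourArea(q),np.hypot(*P),((np.arctan2(P[1],P[0])-ap+1)%(2*np.pi)-1).round(4))
print(robot.get_obs()["position"])
```

```text
[235.98322851 260.19916143] 79.5 0.15474377809558337 0.1046
[0.64863458 0.04857434 0.24305791]
```

View pics/s3.png

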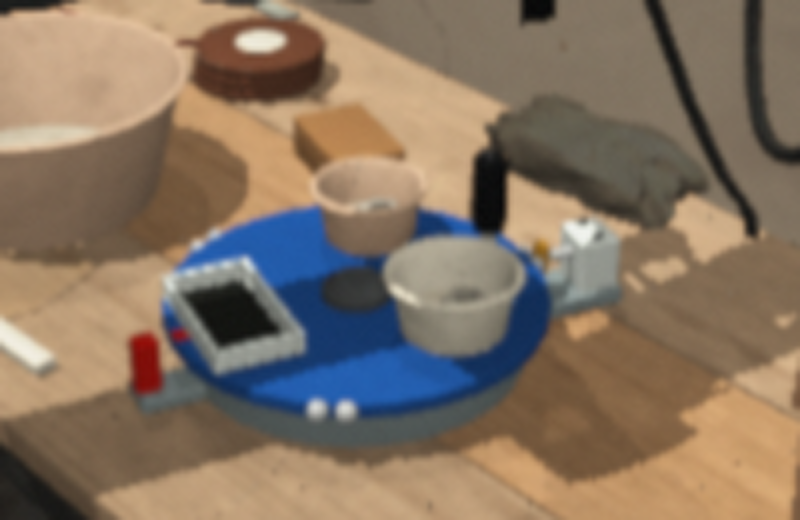

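The scene crop shows the tray facing the index block, with rim corners at about (168,283), (245,262), (303,337) and (217,368). The red dash is at (180,335), the handle top at (490,155), and the roller sits behind. I'll put numbers on the angle.

Run:
```python
from m import *
import pickle
s=pickle.load(open("s3.pkl","rb"))
piv=np.array([.5552,.0775]);ap=2.868
def an(n,u,v,z,off=0):
    P=plane(s,200+u/4,170+v/4,z)[:2]; d=P-piv; print(n,P.round(4),np.hypot(*d).round(4),((np.arctan2(d[1],d[0])-ap-off+1)%(2*np.pi)-1).round(4))
an("dash",180,335,.045); an("tray",235,313,.060); an("handle",490,158,.128,np.pi)
for p in ((168,283),(245,262),(303,337),(217,368)): an("corner",*p,.06)
an("ptr",145,337,.05); an("hub",356,288,.056)
```

```text
dash [0.4374 0.1137] 0.1233 -0.0244
tray [0.4664 0.0924] 0.0901 0.1078
handle [0.6472 0.0493] 0.0962 -0.0237
corner [0.4551 0.1514] 0.1244 -0.362
corner [0.5099 0.1404] 0.0776 -0.6731
corner [0.4818 0.0414] 0.0818 0.7309
corner [0.4201 0.0478] 0.1384 0.4897
ptr [0.4147 0.1196] 0.1466 -0.0177
hub [0.5491 0.0711] 0.0089 1.0859
```

Request:
advance([
  {"trans": [0.005,-0.037,0]},
  {"trans": [0.005,-0.037,0]},
  {"trans": [0.005,-0.037,0]},
  {"trans": [0.005,-0.037,0]},
  {"trans": [0.005,-0.037,0]},
  {"trans": [0.005,-0.037,0]},
  {"trans": [0.005,-0.037,0]},
  {"trans": [0.005,-0.037,0]},
  {"trans": [0.005,-0.037,0]},
  {"trans": [0.005,-0.037,0]},
  {"trans": [0.005,-0.037,0]},
  {"trans": [0.005,-0.037,0]},
  {"twist": 0.12},
  {"twist": 0.12},
  {"twist": 0.12},
  {},
  {},
  {},
])

```text
time: 9.55
position: [0.4742, -0.3636, 0.2414]
tool_rot: [0.306, 0.952, 0.001, -0.001]
ft_force: [1.2, 0.3, 0.8]
grip_width: 0.087
grip_force: 0.0
```

Run:
```python
from m import *
import pickle
w=cam("wrist"); t=cam("top"); pickle.dump((w,t),open("v4.pkl","wb"))
a=w["img"][:,:,::-1]; b=cv2.resize(t["img"][165:300,215:335,::-1],(400,450),interpolation=cv2.INTER_CUBIC)
im=np.zeros((450,800,3),np.uint8); im[:300,:400]=cv2.resize(a,(400,300)); im[:,400:]=b
cv2.imwrite("pics/v4.png",im)
for q in blobs(t,(0,150,80),(6,255,255),(210,160,340,310),3): print("red",cen(q),cv2.contourArea(q))
for q in blobs(w,(20,100,80),(32,255,255),(0,0,640,480),300)[:3]: print("yel",cen(q),cv2.minAreaRect(q),cv2.contourArea(q))
```

```bash
python3 d.py 0.475 -0.364 0.243 0.94
```

```text
red [257.08974359 289.59615385] 26.0
red [259. 281.] 5.0
yel [477.8421233  369.08368459] ((461.5, 367.5), (19.0, 355.0), 90.0) 4863.5
yel [314.00694116 218.28545512] ((314.0735778808594, 218.0286865234375), (34.20726776123047, 69.66297912597656), 2.862405300140381) 2113.0
yel [522.80870092 315.80945884] ((519.6278076171875, 315.43212890625), (64.56971740722656, 34.850990295410156), 83.82982635498047) 1099.5
t 9.65 pos [ 0.4745 -0.3637  0.242 ] yang 0.948 F [-0.1 -0.4  0.2] w 0.0871
delta tool [-0.0006  0.0001 -0.001 ] turn [np.float64(0.008087073440535941)]
```

View pics/v4.png

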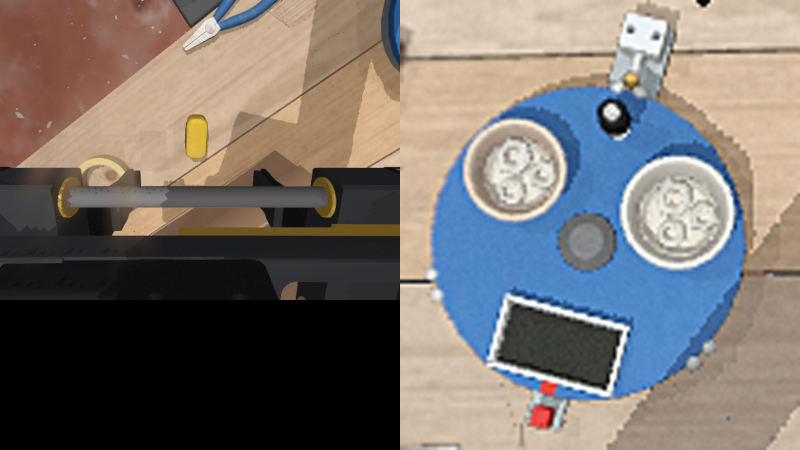

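The composite shows the tray directly at the red index block, with the dash at top pixel (259,281), and the roller behind the handle. In the wrist view the tape measure is at full-resolution pixel (314,218), between the fingers in line with the pads.

Run:
```python
from m import *
import pickle
w,t=pickle.load(open("v4.pkl","rb")); t0=pickle.load(open("top0.pkl","rb"))
piv=np.array([.5552,.0775]);ap=2.868
def an(n,u,v,z,off=0):
    P=plane(t,215+u*.3,165+v*.3,z)[:2]; d=P-piv; print(n,P.round(4),np.hypot(*d).round(4),((np.arctan2(d[1],d[0])-ap-off+1)%(2*np.pi)-1).round(4))
an("dash",148,387,.045); an("hub",187,242,.057); an("handle",214,114,.13,np.pi)
c=[(108,297),(229,327),(210,395),(89,364)]
P=[plane(t,215+u*.3,165+v*.3,.06)[:2] for u,v in c]; m=np.mean(P,0); d=m-piv; print("tray c",m,np.hypot(*d),np.arctan2(d[1],d[0])-ap)
e=P[1]-P[0]; f=P[2]-P[3]; print([np.arctan2(*(v[::-1]))+np.pi/2-ap+np.pi-np.pi for v in (e,f)])
# tape height: wrist vs top view
q=[q for q in blobs(w,(20,100,80),(32,255,255),(250,130,380,270),300)][0]
print(cv2.boundingRect(q),cv2.boxPoints(cv2.minAreaRect(q)))
print("tape 2view",cross(w,(314,217),t0,(435,261.5)))
for z in (.0,.062):
  for p in ((314,184),(314,252),(297,218),(331,218)): print(z,p,plane(w,*p,z).round(4))
cv2.imwrite("pics/w4c.png",cv2.resize(w["img"][150:290,240:400,::-1],(640,560),interpolation=cv2.INTER_CUBIC))
```

```text
dash [0.4371 0.1118] 0.123 -0.009
hub [0.5541 0.0769] 0.0012 0.7422
handle [0.6476 0.0488] 0.0967 -0.0275
tray c [0.47021225 0.10093563] 0.08815977958283104 0.0045265345654343925
[np.float64(-3.1321495041994933), np.float64(-3.1383210894811544)]
(297, 183, 36, 71) [[295.25186 251.9626 ]
 [298.73068 182.38655]
 [332.8953  184.09477]
 [329.41647 253.67082]]
tape 2view (array([ 0.47799265, -0.36857005,  0.03990213]), np.float64(0.004495403650155577))
0.0 (314, 184) [ 0.4521 -0.3495  0.    ]
0.0 (314, 252) [ 0.5165 -0.3958  0.    ]
0.0 (297, 218) [ 0.4722 -0.3879  0.    ]
0.0 (331, 218) [ 0.4949 -0.3563  0.    ]
0.062 (314, 184) [ 0.4473 -0.3458  0.062 ]
0.062 (314, 252) [ 0.5018 -0.385   0.062 ]
0.062 (297, 218) [ 0.4643 -0.3783  0.062 ]
0.062 (331, 218) [ 0.4835 -0.3515  0.062 ]
```

View pics/w4c.png

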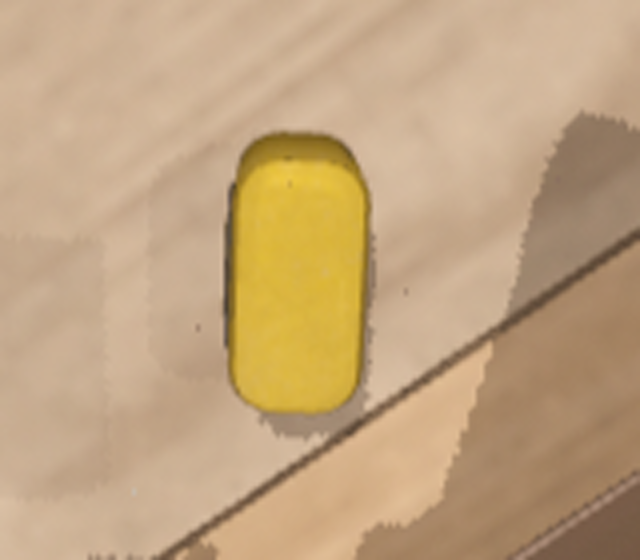

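Tray angle reads 0.00±0.01, so the caddy is in its detent. In the crop, the tape measure's top face spans x 231–368 and y 160–412, tilted about 2°. I'll trim the yaw, go down part way and take the second view to get its height.

Request:
advance([
  {"trans": [-0.003,-0.0005,0],"twist": 0.037},
  {"trans": [0,0,0.03]},
  {"trans": [0,0,0.03]},
  {"trans": [0,0,0.03]},
  {},
  {},
  {},
])

```text
time: 10.23
position: [0.4776, -0.367, 0.1538]
tool_rot: [0.324, 0.946, -0.001, 0.001]
ft_force: [-0.7, -0.5, 0.9]
grip_width: 0.0873
grip_force: 0.0
```

Run:
```python
from m import *
import pickle
w0,_=pickle.load(open("v4.pkl","rb")); w=cam("wrist")
for c,box in ((w0,(250,130,380,270)),(w,(200,100,420,330))):
    q=blobs(c,(20,100,80),(32,255,255),box,300)[0]; p=q[:,0,:].astype(float); print(cv2.minAreaRect(q),cv2.boundingRect(q), "far end", p[p[:,1].argmax()])
    b=cv2.boundingRect(q); c["far"]=(b[0]+b[2]/2-.5-(1.2 if c is w0 else 0), b[1]+b[3])
    r=p[(p[:,1]>b[1]+.45*b[3])&(p[:,1]<b[1]+.65*b[3])]; c["L"]=(r[:,0].min(),r[:,1].mean()); c["R"]=(r[:,0].max()+1,r[:,1].mean())
    c["q"]=q
def X(a,b): return cross(w0,a,w,b)
P=X(w0["far"],w["far"]); print("far end two-view",P)
# width at the assumed top height
for c in (w0,w): 
    l=plane(c,*c["L"],.058);r=plane(c,*c["R"],.058); print("width",np.linalg.norm(l-r),(l+r)/2)
cv2.imwrite("pics/w5.png",w["img"][:,:,::-1])
```

```bash
python3 d.py 0.4765 -0.3657 0.028 0.911
```

```text
((314.0735778808594, 218.0286865234375), (34.20726776123047, 69.66297912597656), 2.862405300140381) (297, 183, 36, 71) far end [316. 253.]
((315.0, 232.5), (91.0, 46.0), 90.0) (292, 187, 47, 92) far end [305. 278.]
far end two-view (array([ 0.50705579, -0.3900874 ,  0.04459188]), np.float64(0.0005285236843942628))
width 0.03444380466585559 [ 0.47803065 -0.36733342  0.058     ]
width 0.0334158870605014 [ 0.47718617 -0.3666638   0.058     ]
t 10.2833 pos [ 0.4779 -0.3674  0.1545] yang 0.91 F [ 0.8 -0.4  0.2] w 0.0867
delta tool [0.0027 0.0006 0.1265] turn [np.float64(-0.0014012153524305404)]
```

View pics/w5.png

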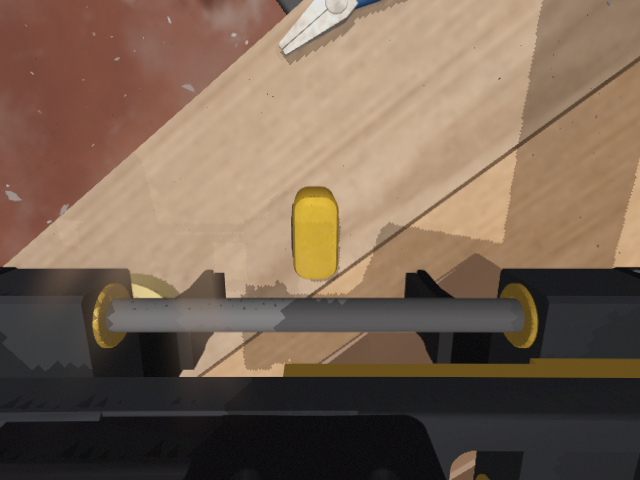

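The wrist view shows the tape measure upright at x 292–339 and y 187–279, centred between the open fingers and square to them. I'll descend and grip.

Request:
advance([
  {"trans": [0,0,0.025]},
  {"trans": [0,0,0.025]},
  {"trans": [0,0,0.025]},
  {"trans": [0,0,0.025]},
  {"trans": [0,0,0.016]},
  {"trans": [0,0,0.01]},
  {},
])

```text
time: 10.87
position: [0.4768, -0.3664, 0.0261]
tool_rot: [0.325, 0.946, 0.0, -0.0]
ft_force: [0.2, 0.3, -0.3]
grip_width: 0.0869
grip_force: 0.0
```

Request:
advance([
  {},
  {},
  {},
  {},
  {},
  {},
  {},
  {},
  {},
  {},
  {},
  {},
], jaw=0, clamp_n=30)

```text
time: 11.87
position: [0.4767, -0.3663, 0.0265]
tool_rot: [0.325, 0.946, 0.0, -0.0]
ft_force: [-0.7, 0.2, 0.3]
grip_width: 0.0337
grip_force: 29.8
```

Request:
advance([
  {"trans": [0,0,-0.01]},
  {"trans": [0,0,-0.02]},
  {"trans": [0,0,-0.03]},
  {"trans": [0,0,-0.03]},
  {"trans": [0,0,-0.03]},
  {"trans": [0,0,-0.03]},
  {"trans": [0,0,-0.03]},
  {"trans": [0,0,-0.02]},
  {"trans": [0,0,-0.01]},
  {},
])

```text
time: 12.7
position: [0.4775, -0.3671, 0.2392]
tool_rot: [0.325, 0.946, -0.001, 0.002]
ft_force: [0.3, -0.3, -3.4]
grip_width: 0.0338
grip_force: 29.8
```

Request:
advance([
  {"trans": [0.01,0.013,0]},
  {"trans": [0.021,0.0266,0]},
  {"trans": [0.021,0.0266,0]},
  {"trans": [0.021,0.0266,0]},
  {"trans": [0.021,0.0266,0]},
  {"trans": [0.021,0.0266,0]},
  {"trans": [0.021,0.0266,0]},
  {"trans": [0.021,0.0266,0]},
  {"trans": [0.021,0.0266,0]},
  {"trans": [0.021,0.0266,0]},
  {"trans": [0.021,0.0266,0]},
  {"trans": [0.021,0.0266,0]},
  {"trans": [0.021,0.0266,0]},
  {"trans": [0.021,0.0266,0]},
  {"trans": [0.01,0.0136,0]},
  {},
])

```text
time: 14.03
position: [0.4716, 0.1114, 0.2345]
tool_rot: [0.323, 0.946, 0.0, -0.003]
ft_force: [0.2, 0.2, -2.6]
grip_width: 0.034
grip_force: 29.8
```

Request:
advance([
  {"twist": 0.06},
  {"twist": 0.12},
  {"twist": 0.12},
  {"twist": 0.12},
  {"twist": 0.12},
  {"twist": 0.12},
  {"twist": 0.12},
  {"twist": 0.12},
  {"twist": 0.12},
  {"twist": 0.12},
  {"twist": 0.045},
  {},
  {},
  {},
])

```text
time: 15.2
position: [0.4736, 0.1073, 0.2357]
tool_rot: [0.797, 0.603, -0.001, -0.001]
ft_force: [0.8, -0.2, -3.6]
grip_width: 0.0337
grip_force: 29.8
```

```bash
python3 d.py 0.4725 0.109 0.12 -0.274
```

Run:
```python
from m import *
import pickle
w=cam("wrist"); s=cam("scene"); t=cam("top"); pickle.dump((w,s,t,robot.get_obs()),open("v6.pkl","wb"))
im=np.hstack([cv2.resize(w["img"][140:400,180:440],(400,400),interpolation=cv2.INTER_CUBIC),cv2.resize(s["img"][130:290,180:340],(400,400),interpolation=cv2.INTER_CUBIC)])
cv2.imwrite("pics/v6.png",im[:,:,::-1])
```

```text
t 15.2 pos [0.4736 0.1073 0.2357] yang -0.275 F [ 0.8 -0.2 -3.6] w 0.0337
delta tool [ 0.0015 -0.0012  0.1157] turn [np.float64(-0.0011508467829687286)]
```

View pics/v6.png

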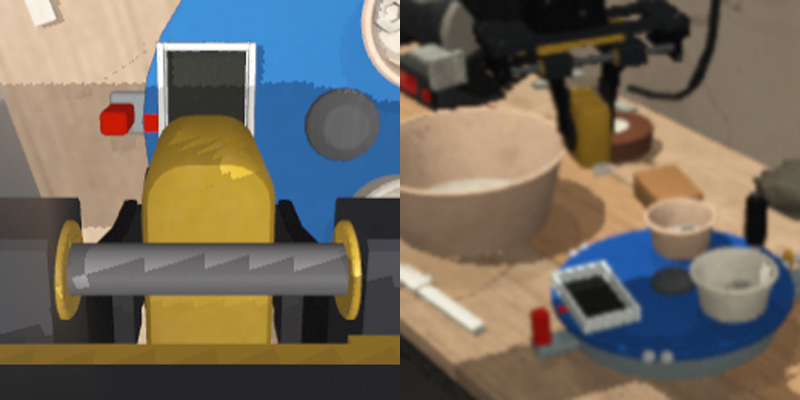

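The wrist crop shows the held tape measure square with the tray, with both centred at crop x≈208. The case's near bottom edge is at crop row 115 and its top edge at row 165. The scene crop shows it hanging upright, with the tape end facing the camera side.

Run:
```python
from m import *
import pickle
w,s,t,o=pickle.load(open("v6.pkl","rb"))
M=R.from_quat(o["tool_rot"]).as_matrix(); p=o["position"]
f=lambda u,v:(180+u*.65,140+v*.65)
for n,uv,z in (("bottom near edge",(208,115),.217),("top near edge",(208,165),.268)): print(n,(M.T@(plane(w,*f(*uv),z)-p)).round(4))
print("side L/R at top",[(M.T@(plane(w,*f(u,200),.271)-p)).round(4) for u in (145,272)])
# tray rim corners seen from the wrist (far corners) and its far wall
for uv in ((158,45),(256,44)): print("tray far corner",plane(w,*f(*uv),.06).round(4),(M.T@(plane(w,*f(*uv),.06)-p)).round(4))
# thin tape end + case silhouette, scene
k=lambda u,v:(180+u*.4,130+v*.4)
print("tape end tip scene at z .215",(M.T@(plane(s,*k(600,172),.215)-p)).round(4))
d=np.array([.0847,-.0238])*0
c=np.array([.5552,.0775])+.088*np.array([np.cos(2.868),np.sin(2.868)]); print("tray",c,"tray in tool",(M.T@(np.array([*c,.06])-p)).round(4))
```

```text
bottom near edge [0.0328 0.0014 0.0192]
top near edge [ 0.03    0.0014 -0.0318]
side L/R at top [array([ 0.022 , -0.0139, -0.0347]), array([ 0.022 ,  0.0169, -0.0348])]
tray far corner [0.4588 0.1595 0.06  ] [ 0.046  -0.0288  0.1763]
tray far corner [0.5158 0.144  0.06  ] [0.0466 0.0303 0.1762]
tape end tip scene at z .215 [-0.2058  0.3408  0.021 ]
tray [0.47047304 0.10127691] tray in tool [-0.0069 -0.0017  0.1763]
```

Tape origin is at about (-5.5, 0) mm and tray centre at about (-6.3, -1) mm in tool axes, so it lines up within 1–2 mm. I'll lower it.

Request:
advance([
  {"trans": [-0.001,-0.001,0.015]},
  {"trans": [0,0,0.025]},
  {"trans": [0,0,0.025]},
  {"trans": [0,0,0.025]},
  {"trans": [0,0,0.025]},
  {"trans": [0,0,0.02]},
  {"trans": [0,0,0.012]},
  {"trans": [0,0,0.005]},
  {},
  {},
  {},
])

```text
time: 16.27
position: [0.4742, 0.1069, 0.0855]
tool_rot: [0.798, 0.603, 0.001, 0.001]
ft_force: [0.3, -0.3, -3.4]
grip_width: 0.0334
grip_force: 29.8
```

```bash
python3 d.py 0.4725 0.109 0.0735 -0.274
```

```text
t 16.2667 pos [0.4742 0.1069 0.0855] yang -0.276 F [ 0.3 -0.3 -3.4] w 0.0334
delta tool [ 0.0016 -0.0023  0.012 ] turn [np.float64(-0.0017668381836819513)]
```

Request:
advance([
  {"trans": [0,-0.001,0.003]},
  {"trans": [0,0,0.003]},
  {"trans": [0,0,0.002]},
  {"trans": [0,0,0.001]},
  {"trans": [0,0,0.001]},
  {},
  {},
])

```text
time: 16.85
position: [0.4722, 0.1071, 0.0745]
tool_rot: [0.798, 0.603, -0.0, -0.0]
ft_force: [-0.2, -0.2, -3.9]
grip_width: 0.0341
grip_force: 29.8
```

Request:
advance([
  {"trans": [0,0,0.001]},
  {"trans": [0,0,0.001]},
  {},
  {},
  {},
])

```text
time: 17.27
position: [0.4724, 0.1071, 0.0734]
tool_rot: [0.798, 0.603, 0.0, 0.0]
ft_force: [-1.0, 0.4, 5.4]
grip_width: 0.034
grip_force: 29.8
```

Contact is at the expected height (9 N change, TCP 73 mm), so it's on the floor. I'll release and lift.

Request:
advance([
  {"trans": [0,0,-0.0005]},
  {},
  {},
  {},
  {},
  {},
  {},
  {},
], jaw=0.062)

```text
time: 17.93
position: [0.4722, 0.1071, 0.073]
tool_rot: [0.798, 0.603, -0.0, -0.0]
ft_force: [0.1, 0.2, -0.6]
grip_width: 0.0615
grip_force: 0.0
```

Request:
advance([
  {"trans": [0,0,-0.008]},
  {"trans": [0,0,-0.015]},
  {"trans": [0,0,-0.025]},
  {"trans": [0,0,-0.03]},
  {"trans": [0,0,-0.03]},
  {"trans": [0,0,-0.03]},
  {"trans": [0,0,-0.03]},
  {},
  {},
])

```text
time: 18.68
position: [0.4733, 0.1072, 0.2433]
tool_rot: [0.798, 0.603, 0.002, 0.002]
ft_force: [0.7, -0.5, -0.3]
grip_width: 0.0622
grip_force: 0.0
```

Request:
advance([
  {"trans": [0.035,0,0]},
  {"trans": [0.035,0,0]},
  {"trans": [0.035,0,0]},
  {"trans": [0.035,0,0]},
  {"trans": [0.035,0,0]},
  {"trans": [0.035,0,0]},
  {"trans": [0.035,0,0]},
  {},
  {},
])

```text
time: 19.43
position: [0.5378, 0.344, 0.2386]
tool_rot: [0.797, 0.604, -0.002, -0.0]
ft_force: [0.3, -0.6, 0.3]
grip_width: 0.0621
grip_force: 0.0
```

Run:
```python
from m import *
import pickle
s=cam("scene"); t=cam("top"); pickle.dump((s,t),open("v7.pkl","wb"))
im=np.hstack([cv2.resize(t["img"][165:300,215:335],(400,450),interpolation=cv2.INTER_CUBIC),cv2.resize(s["img"][180:300,220:327],(400,450),interpolation=cv2.INTER_CUBIC)])
cv2.imwrite("pics/v7.png",im[:,:,::-1])
```

```text
(no output)
```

View pics/v7.png

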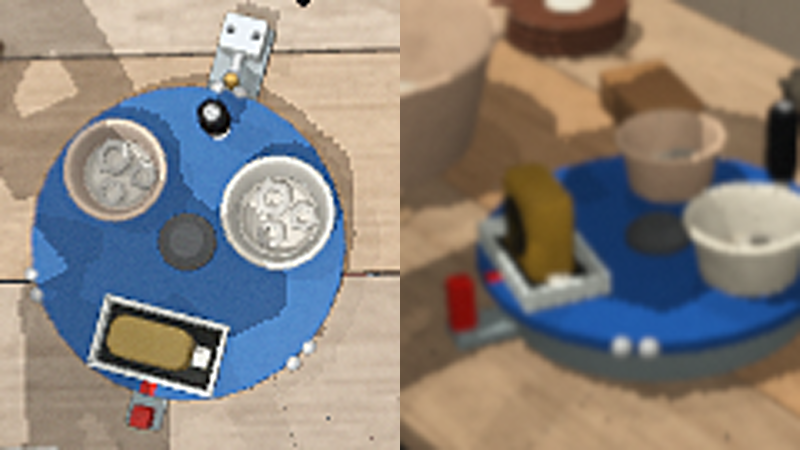

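The final view shows the tape measure upright inside the tray, case centred near (152,341) in the left crop with its tape end at (201,357). The tray is still at the red index block and the roller is seated, so I'm handing in.

```bash
python3 -c "
from rig import robot
print(robot.hand_in())"
```

```text
the job is handed in; nothing more can be done
None
```

I turned the caddy until the empty tray clicked into its detent at the red index block. The tape measure then went down upright on the tray floor. I handed the job in at about 20 s; no verdict was returned, but the last pictures show both in place.

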